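# Slide the spicy-order clip onto the marker stand

### The job

Mark this pizza order as spicy: take the red open C-shaped clip by its upright tab and slide it sideways, gap first, onto the post of the small steel marker stand, below the black knob, so that the post stands inside the ring. Leave it lying flat on the stand's round foot, let go, and leave the yellow clip where it is.

Things in the scene. Friction and masses are not known exactly. Their poses are not given: they have to be found in the camera images.
- red_clip: Red plastic open clip, 60 g, loose, flat on the worktop: a C-shaped ring of 10 mm round bar, inside diameter 36 mm, outside 56 mm, with a 28 mm gap toward its own +x. A bar 16 mm wide and 10 mm high runs from the ring's back to x = -68 mm and carries the grip tab. Origin: ring centre at the underside; z up. The gap starts pointing away from the robot, within 25 degrees of straight ahead
- red_tab (a point): Grip point in the red clip's upright tab, at x = -55 mm, y = 0, 36 mm above the clip's underside, axes as the clip's. The tab is 24 mm long (x), 12 mm thick (y); its top is 50 mm above the underside. Grip it across y, fingers pointing down
- yellow_clip: Yellow clip of the same shape, size and axes, beside the red one; which of the two is on the left varies. It must stay where it is
- stand: Marker stand, fixed: round steel foot 110 mm in diameter, 10 mm high; on its axis an upright steel post 12 mm in diameter, bare from 10 to 50 mm above the worktop; on top a black disc knob 44 mm in diameter, 50 to 58 mm above the worktop, too wide for the clip's ring. A clip held level fits between foot and knob, from any side. Origin: post's axis at the worktop; z up
Things that resemble listed ones, but are neither listed nor needed, are in the scene too. What is meant by the red_clip is not blue, and is the larger of those in its own colour.

How it is judged:
By the outcome, as a careful person would: the job done as asked, in the order asked, and still so for the second after the job is handed in, with the robot touching nothing.
It also fails if it takes over 35 s, if anything falls off the work surface, if the arm or the gripper's body presses on something with over 40 N, if the wrist force passes 120 N, or if a joint passes its speed limit or range.

### The arm

A 6-joint arm with a two-finger parallel gripper is mounted at the origin on a cart in front of the work surface, level with it; the furniture and walls round the work are solid. World frame = base frame: x ahead of the robot, y to its left, z up, the work surface at z = 0. Lengths are in m, angles in rad, forces in N, time in s.
With the tool pointing down it reaches from about 0.35 to 0.975 m from the base axis. Payload 4.9 kg.
Tool frame: the origin (TCP) lies on the centre line of the jaws, within the pads' length; the fingertips stand 11 mm ahead of it and the grasp point (between the pads) lies 8 mm behind it; z points along the fingers, y is the direction in which the jaws open and shut (so a half turn about z gives the same grasp; the last joint's range is limited). The gripper opens to 85 mm and grips with 20 to 120 N. Pads are 22 mm wide; open, the fingers measure 114 mm over their backs; the gripper's body (76 mm by 85 mm) begins 54 mm behind the grasp point. The pads swing forward as they close: fully open they stand 13 mm farther back than shut.
Start: joints at [1.18, 0.053, 1.613, -0, 1.476, -0.119], TCP at [0.168, 0.602, 0.242] pointing down, gripper open.
Joint ranges: [-3.01, 3.01], [-1.01, 2.22], [0.06, 2.58], [-1.02, 4.17], [0.09, 2.62], [-3.14, 3.14]. Speed limits (rad/s): [2.57, 2.57, 3.14, 3.14, 3.14, 3.14].

### API

Orientations are given as a rotation vector (axis times angle).
In Python, from station import ctrl gives the robot as it stands.
- The arm moves only by the tool send_rows, never from a script. Its argument "series" is a list of rows, each an object of numbers: "tx", "ty", "tz": the shift along the tool's x, y, z in cm; "wx", "wy", "wz": the turn, a rotation vector about the tool's x, y, z in rad; "jaw": the closure, from 0 (fully open) to 1 (shut). In form: [{"tx": .., "ty": .., "tz": .., "wx": .., "wy": .., "wz": .., "jaw": ..}, ...]. A call has 1 to 5 rows; each row shifts and turns the pose as measured when the row begins, along the tool's axes as they then stand; what a row does not reach is not made up. A row lasts 1/8 s, in which the tool goes at most 62.5 mm and 10.7 degrees, less where a joint would pass 70% of its speed; a pose out of reach is approached as far as the arm can. A call is refused whole if a number of a shift passes 6.25 or a number of a turn 0.188, either way. A call with a gripper value outside its range is refused whole. The fingers move at their own pace and stop on an object; "squeeze" is the grip in N (left out, the last holds). Time passes only in rows, so rows that do not move let the fingers close. It gives the time, the measured TCP pose, the force and the opening at its end, in the units of the state.
- ctrl.get_obs(): the state, without advancing time (a new reading comes with each control period).
- ctrl.get_image(name): name is "side" or "top" or "wrist"; returns the picture (480x640x3 uint8, red, green, blue); there is no depth.
- ctrl.camera_info(name): a dict with "mtx" (3x3 intrinsics, pixels), "k1" (the pictures are not rectified: a ray, as slopes to the right and down, at radius r is drawn at 1 + k1 r^2 times it, then the intrinsics apply), "R" (3x3) and "t" (3): a world point X has camera coordinates R X + t. Camera axes: x right, y down, z forward; pixel columns grow to the right and rows downward; lengths in m; the calibration is good to about 2 mm. A picture is of the moment at which its call begins: read the wrist's pose just before it. camera_info takes no time and is no camera call; for the wrist camera it gives the pose at the moment of the call.
- ctrl.finish_job(): hands the job in, once; it reports no verdict.
The state is a dict: "t": time; "q": joint angles; "dq": joint speeds; "effort": joint torques, N m; "tool_pos": TCP position; "tool_rot": TCP orientation; "contact_force": force on the tool from outside, world axes, zero at the start; "wrist_torque": the same for the moment, N m; "opening": finger opening in m.
Only numpy, scipy, OpenCV 4.12 (cv2) and the standard library are available. Lean on these libraries where they do the work, as an engineer would, in place of code of your own. Each camera call takes 0.05 s, during which the arm holds its last target.

## Working session

There is one attempt and no reset: what is moved stays moved. The work goes in short steps, Python scripts to look and compute and a tool call to move; the robot and the scene stay as the last step left them, time stands still between calls to the robot, and variables do not carry over. Pictures are saved under pics/ and viewed, and the job is handed in when it is done.

Besides the shell and the picture viewer there is one more tool, called after "Emit:" in YAML: its name, and indented under it one key for each argument. send_rows: Moves the arm, as the interface text tells. Its arguments: {"type":"object","properties":{"series":{"type":"array"},"squeeze":{"type":"number"}},"required":["series"]}

```bash
mkdir -p pics; ls; python3 - <<'E'
from station import ctrl
import cv2
print(ctrl.get_obs())
for n in ("top","side"):
    cv2.imwrite(f"pics/{n}0.png",ctrl.get_image(n)[:,:,::-1]); print(n,ctrl.camera_info(n))
E
```

```text
pics
{'t': 0.0, 'q': array([ 1.18001194e+00,  5.33601433e-02,  1.61426622e+00, -1.15980872e-05,
        1.47598593e+00, -1.19032093e-01]), 'dq': array([-0.00053766, -0.0011971 ,  0.00099798, -0.00057494, -0.00079424,
       -0.00096701]), 'effort': array([-2.16431697e-03, -3.93698859e+01, -3.70167696e+01, -2.57779102e-04,
        7.29837062e-03,  5.93816569e-07]), 'tool_pos': array([0.16755971, 0.60151242, 0.24107754]), 'tool_rot': array([-4.25485827e-01, -3.11214193e+00,  3.07401099e-03]), 'contact_force': array([ 0.85052282,  0.36871444, -1.306045  ]), 'wrist_torque': array([-0.01862071, -0.01157448,  0.06136558]), 'opening': 0.08538518234482219}
top {'mtx': array([[500.14450528,   0.        , 321.46884451],
       [  0.        , 500.14450528, 250.41116228],
       [  0.        ,   0.        ,   1.        ]]), 'k1': -0.0034176343108672453, 'R': array([[ 0.0030585 , -0.99965626, -0.02603863],
       [-0.9862115 ,  0.00129312, -0.16548478],
       [ 0.16546157,  0.02618574, -0.98586854]]), 't': array([0.1594119 , 0.51380458, 0.84377807])}
side {'mtx': array([[480.45988737,   0.        , 315.1243729 ],
       [  0.        , 480.45988737, 245.41664612],
       [  0.        ,   0.        ,   1.        ]]), 'k1': -0.05499841200237167, 'R': array([[ 0.87962298, -0.47564286,  0.00522349],
       [-0.28724832, -0.53990722, -0.79119441],
       [ 0.37914617,  0.69445235, -0.61154241]]), 't': array([-0.40495948,  0.27485402,  0.59961792])}
```

View pics/top0.png

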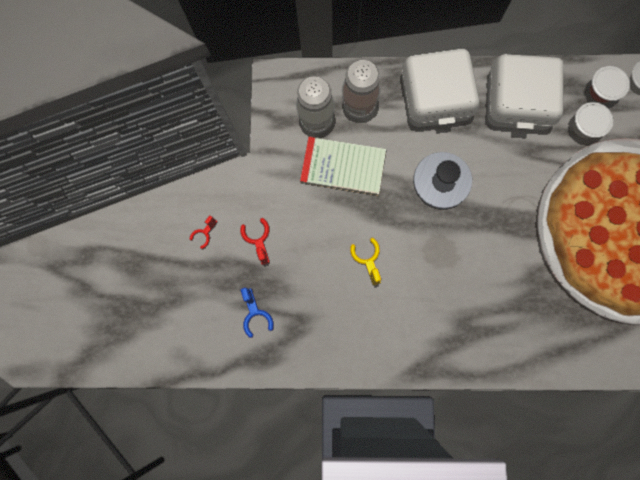

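View pics/side0.png

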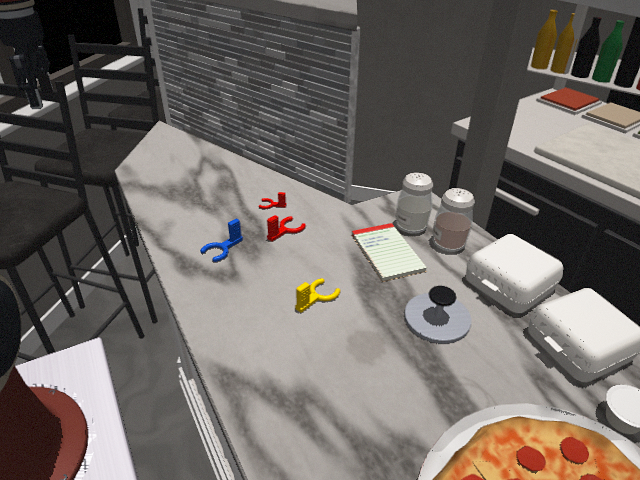

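Top picture: the red-coloured things are the small clip at (204,232), the large clip at (256,240), and the notepad's red edge at (308,160). The blue clip is at (257,312) and the yellow at (367,260). The large red clip at (256,240) fits, because it is the bigger of the two red clips. I'll confirm that in a crop and measure.

```bash
cat > h.py <<'E'
import numpy as np, cv2
def ray(ci,px):
    K=ci["mtx"];k=ci["k1"];px=np.atleast_2d(px).astype(float)
    d=np.c_[(px[:,0]-K[0,2])/K[0,0],(px[:,1]-K[1,2])/K[1,1]]
    s=d.copy()
    for _ in range(10): s=d/(1+k*(s**2).sum(1,keepdims=True))
    D=np.c_[s,np.ones(len(s))]@ci["R"]; C=-ci["R"].T@ci["t"]
    return C,D
def cast(ci,px,z):
    C,D=ray(ci,px); return C+D*((z-C[2])/D[:,2])[:,None]
def proj(ci,X):
    c=np.atleast_2d(X)@ci["R"].T+ci["t"]; s=c[:,:2]/c[:,2:]; s=s*(1+ci["k1"]*(s**2).sum(1,keepdims=True))
    return s@np.diag([ci["mtx"][0,0],ci["mtx"][1,1]])+ci["mtx"][:2,2]
def circ(P):
    A=np.c_[2*P,np.ones(len(P))];x=np.linalg.lstsq(A,(P**2).sum(1),rcond=None)[0]
    return x[:2],np.sqrt(x[2]+x[0]**2+x[1]**2)
def comps(img,lo,hi,amin=60):
    hsv=cv2.cvtColor(img,cv2.COLOR_RGB2HSV)
    m=cv2.inRange(hsv,lo,hi)
    if lo[0]==0: m|=cv2.inRange(hsv,(172,lo[1],lo[2]),(180,255,255))
    n,l,s,c=cv2.connectedComponentsWithStats(m)
    return [(s[i],c[i],l==i) for i in range(1,n) if s[i,4]>=amin]
RED=((0,150,60),(8,255,255)); YEL=((20,150,60),(32,255,255))
E
python3 - <<'E'
from h import *
from station import ctrl
for n in ("top","side"):
    img=cv2.imread(f"pics/{n}0.png")[:,:,::-1].copy(); ci=ctrl.camera_info(n)
    for nm,r in(("red",RED),("yel",YEL)):
        for s,c,m in comps(img,*r):
            print(n,nm,s,c.round(1), cast(ci,c,0.005).round(3)[0])
img=cv2.imread("pics/top0.png")
cv2.imwrite("pics/c1.png",cv2.resize(img[130:350,180:480],None,fx=2.6,fy=2.6,interpolation=cv2.INTER_CUBIC))
img=cv2.imread("pics/side0.png")
cv2.imwrite("pics/c2.png",cv2.resize(img[170:350,190:480],None,fx=2.7,fy=2.7,interpolation=cv2.INTER_CUBIC))
E
```

```text
top red [301 137  13  45 262] [307.1 159.1] [0.698 0.189 0.005]
top red [584 170  18  19 251] [592.2 178.6] [ 0.657 -0.347  0.005]
top red [609 179  19  19 263] [618.3 188.5] [ 0.637 -0.394  0.005]
top red [575 201  19  18 260] [583.9 209.2] [ 0.597 -0.327  0.005]
top red [608 206  18  18 256] [616.8 214.8] [ 0.587 -0.386  0.005]
top red [190 216  27  33 206] [204.8 230.5] [0.559 0.381 0.005]
top red [241 218  28  46 406] [258.2 241.4] [0.538 0.279 0.005]
top red [590 226  19  19 271] [598.9 234.6] [ 0.549 -0.35   0.005]
top red [628 245  12  18 165] [634.6 253.6] [ 0.514 -0.412  0.005]
top red [576 249  18  19 277] [584.7 257.7] [ 0.506 -0.321  0.005]
top red [607 259  19  19 276] [616.  268.3] [ 0.487 -0.376  0.005]
top red [622 284  18  18 265] [631.1 292.2] [ 0.443 -0.398  0.005]
top yel [350 238  31  47 455] [369.  261.4] [0.5   0.073 0.005]
side red [541  87  58  23 682] [569.8  98.2] [1.73  0.515 0.005]
side red [259 192  27  17 204] [274.8 201.4] [0.565 0.384 0.005]
side red [267 215  38  26 467] [280.1 227.4] [0.533 0.287 0.005]
side red [352 224  42  10 150] [372.4 228.4] [0.701 0.194 0.005]
side red [ 30 388  57  59 789] [ 63.6 411.3] [0.082 0.033 0.005]
side red [560 437  29  26 539] [574.2 449.9] [ 0.659 -0.342  0.005]
side red [517 446  29  25 519] [530.7 458.5] [ 0.6   -0.322  0.005]
side red [462 474  22   6  77] [472.  477.4] [ 0.516 -0.303  0.005]
side red [580 474  23   6  90] [590.  477.2] [ 0.646 -0.377  0.005]
side yel [532  10  25  59 724] [544.9  41.9] [2.252 1.061 0.005]
side yel [551  13  23  60 559] [562.9  47.4] [2.256 0.962 0.005]
side yel [295 278  45  35 667] [311.4 294.9] [0.495 0.078 0.005]
```

View pics/c1.png

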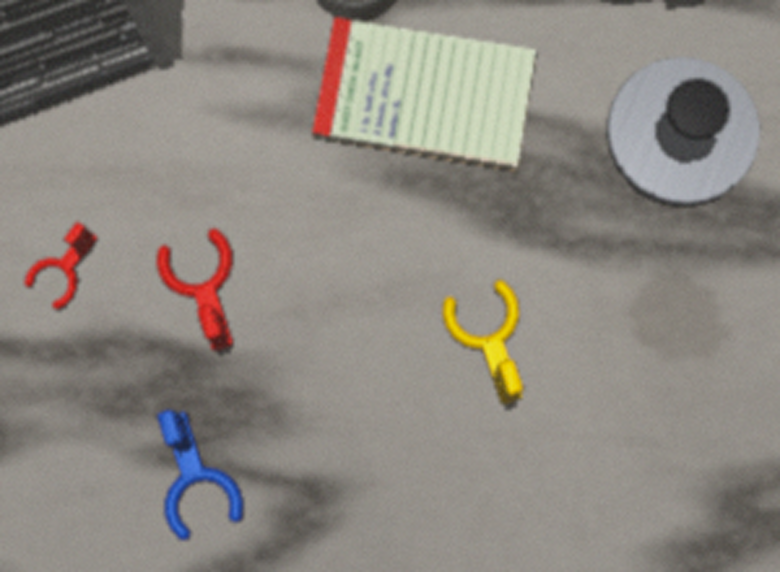

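View pics/c2.png

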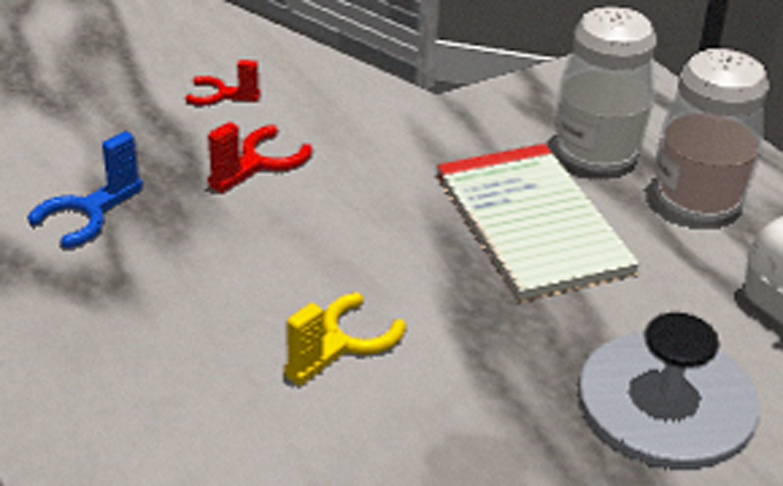

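The crop confirms it. The large red clip, with its ring near (255,231) and tab near (263,255), is clearly bigger than the small red one at (204,232), and its gap points away from the robot. Next I'll fit the ring, heading, foot and knob.

```bash
cat > m.py <<'E'
from h import *
def clip(img,ci,rng,near,z0=0.0):
    cs=[(s,c,m) for s,c,m in comps(img,*rng) if np.hypot(*(c-near))<40]
    s,c,m=max(cs,key=lambda a:a[0][4])
    ys,xs=np.nonzero(m); P=cast(ci,np.c_[xs,ys],z0+0.005)[:,:2]
    # iterative: ring points (mid-line) -> circle of r=23mm
    cen=P.mean(0)+[0.025,0]
    for _ in range(30):
        q=P[np.abs(np.hypot(*(P-cen).T)-0.023)<0.008]
        # exclude the back (bar): those toward tab
        v=P.mean(0)-cen; v/=np.linalg.norm(v); d=q-cen
        q=q[(d@v)/np.hypot(*d.T)<0.75]
        cen2,r=circ(q)
        if np.allclose(cen,cen2,atol=1e-6): break
        cen=cen2
    # heading from gap: angular histogram of ring points
    d=q-cen;a=np.arctan2(d[:,1],d[:,0]); 
    return cen,r,P,m,q
E
python3 - <<'E'
from m import *
from station import ctrl
for n,near in (("top",(258,241)),("side",(280,227))):
    img=cv2.imread(f"pics/{n}0.png")[:,:,::-1].copy(); ci=ctrl.camera_info(n)
    cen,r,P,m,q=clip(img,ci,RED,near)
    print(n,"ring",cen.round(4),r.round(4))
    d=q-cen; a=np.sort(np.degrees(np.arctan2(d[:,1],d[:,0]))); a=a[np.hypot(*d.T)[np.argsort(np.degrees(np.arctan2(d[:,1],d[:,0])))]>0]
    g=np.diff(a);i=g.argmax(); print("gap",a[i],a[i+1],"mid",(a[i]+a[i+1])/2)
    # tab: project model corners to compare for heading candidates
    # tab top centroid: mask pixels far from ring, cast at z=.05
    ys,xs=np.nonzero(m); T=cast(ci,np.c_[xs,ys],0.05)[:,:2]
    h=cv2.convexHull(np.c_[xs,ys].astype(np.int32))[:,0]; print(h.tolist())
ci=ctrl.camera_info("top"); img=cv2.imread("pics/top0.png")
hsv=cv2.cvtColor(img,cv2.COLOR_BGR2HSV)
roi=np.zeros(img.shape[:2],bool); roi[145:215,408:480]=1
g=cv2.cvtColor(img,cv2.COLOR_BGR2GRAY).astype(float)
foot=((hsv[:,:,0]>95)&(hsv[:,:,0]<130)&(hsv[:,:,1]>20)&roi).astype(np.uint8)
n,l,s,c=cv2.connectedComponentsWithStats(foot);k=1+s[1:,4].argmax();print("foot",s[k],c[k])
h=cv2.convexHull(np.c_[np.nonzero(l==k)[::-1]].astype(np.int32))[:,0]
print(circ(cast(ci,h,0.010)[:,:2]))
kn=((g<45)&roi).astype(np.uint8)
n,l,s,c=cv2.connectedComponentsWithStats(kn);k=1+s[1:,4].argmax();print("dark",s[k],c[k],cast(ci,c[k],0.058))
print(hsv[170,448],hsv[186,443],hsv[190,425])
E
```

```text
top ring [0.5605 0.287 ] 0.0231
gap -28.410743151245395 66.68350400138513 mid 19.136380425069866
[[268, 262], [264, 263], [262, 263], [243, 238], [241, 234], [241, 226], [242, 225], [261, 218], [262, 218], [264, 219], [265, 220], [267, 223], [268, 226]]
side ring [0.5592 0.286 ] 0.0235
gap -16.080740745564693 62.313699130505896 mid 23.1164791924706
[[304, 227], [301, 230], [299, 231], [272, 240], [270, 240], [268, 239], [267, 237], [267, 220], [268, 218], [274, 215], [275, 215], [291, 216], [304, 223]]
foot [442 162   1   1   1] [442. 162.]
(array([ 0.22631489, -0.02196222]), np.float64(0.4647228294152296))
dark [437 174   2   4   4] [437.5 175.5] [[ 0.64675711 -0.04721717  0.058     ]]
[ 0  0 54] [105   7  73] [108  14 184]
```

```bash
python3 - <<'E'
from m import *
from station import ctrl
def big(mask,seed=None):
    n,l,s,c=cv2.connectedComponentsWithStats(mask.astype(np.uint8))
    k=1+s[1:,4].argmax(); h=cv2.convexHull(np.c_[np.nonzero(l==k)[::-1]].astype(np.int32))[:,0]; return s[k],c[k],h
for n,(x0,x1,y0,y1),tf in (("top",(408,478,148,212),130),("side",(400,475,284,346),100)):
    ci=ctrl.camera_info(n); img=cv2.imread(f"pics/{n}0.png"); hsv=cv2.cvtColor(img,cv2.COLOR_BGR2HSV).astype(int)
    b=img.astype(int); roi=np.zeros(img.shape[:2],bool); roi[y0:y1,x0:x1]=1
    f=roi&(b[:,:,0]-b[:,:,2]>6)
    s,c,h=big(f); print(n,"foot",s,c, circ(cast(ci,h,0.010)[:,:2]))
    k=roi&(hsv[:,:,2]<(65 if n=="top" else 30)); s,c,h=big(k); print("knob",s,c,cast(ci,(h.min(0)+h.max(0))/2,.058),circ(cast(ci,h,.058)[:,:2]))
# heading via symmetric-axis: red clip tab top-face in top view
ci=ctrl.camera_info("top"); img=cv2.imread("pics/top0.png")
cen=np.array([.560,.2868])
for deg in (14,17,20,23):
    t=np.radians(deg);R=np.array([[np.cos(t),-np.sin(t)],[np.sin(t),np.cos(t)]])
    for nm in("top","side"):
        c=ctrl.camera_info(nm)
        L=np.array([[-.067,-.006,.05],[-.067,.006,.05],[-.043,.006,.05],[-.043,-.006,.05],[-.068,-.008,0],[-.068,.008,0]])
        print(deg,nm,proj(c,np.c_[cen+L[:,:2]@R.T,L[:,2]]).round(1).tolist())
for n,(x,y,w) in (("top",(230,205,50)),("side",(255,200,55))):
    im=cv2.imread(f"pics/{n}0.png")[y:y+w+15,x:x+w]; cv2.imwrite(f"pics/z_{n}.png",cv2.resize(im,None,fx=9,fy=9,interpolation=cv2.INTER_NEAREST))
E
```

```text
top foot [ 414  153   58   55 1653] [440.78281912 181.65819722] (array([ 0.65462806, -0.06611688]), np.float64(0.05329964778319345))
knob [436 161  24  23 408] [447.69362745 172.05392157] [[ 0.65316677 -0.06520842  0.058     ]] (array([ 0.65283265, -0.06523492]), np.float64(0.020805908267859757))
side foot [ 405  293   66   48 1789] [437.27333706 319.02571269] (array([ 0.65331611, -0.06880414]), np.float64(0.054538175356307846))
knob [430 294  24  12  43] [440.76744186 301.88372093] [[ 0.64507238 -0.07726185  0.058     ]] (array([ 0.64968694, -0.07258742]), np.float64(0.018899520244081414))
14 top [[262.0, 259.6], [255.4, 261.3], [252.5, 248.3], [259.0, 246.6], [267.0, 263.8], [258.7, 265.9]]
14 side [[267.2, 219.8], [263.5, 217.2], [273.0, 212.7], [276.8, 215.2], [268.8, 240.8], [263.9, 237.3]]
17 top [[263.9, 258.9], [257.4, 260.9], [253.7, 248.1], [260.2, 246.1], [268.8, 263.1], [260.6, 265.6]]
17 side [[268.5, 220.5], [264.5, 218.0], [273.6, 213.2], [277.6, 215.6], [270.1, 241.5], [264.9, 238.1]]
20 top [[265.7, 258.1], [259.3, 260.4], [255.0, 247.9], [261.4, 245.6], [270.5, 262.3], [262.4, 265.2]]
20 side [[269.8, 221.1], [265.5, 218.8], [274.3, 213.7], [278.5, 216.0], [271.4, 242.1], [265.9, 238.9]]
23 top [[267.5, 257.3], [261.2, 259.9], [256.2, 247.6], [262.5, 245.0], [272.3, 261.4], [264.3, 264.7]]
23 side [[271.2, 221.7], [266.7, 219.5], [275.0, 214.2], [279.4, 216.3], [272.8, 242.7], [267.0, 239.7]]
```

View pics/z_top.png

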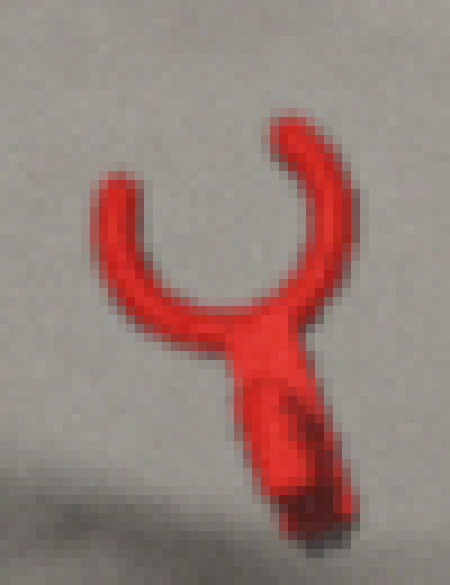

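View pics/z_side.png

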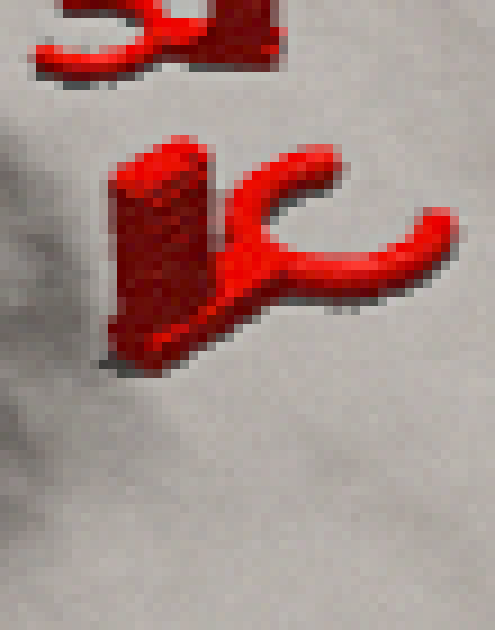

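```bash
cat > plan.py <<'E'
import numpy as np
from scipy.spatial.transform import Rotation as Ro
from station import ctrl
def target_R(deg,R0):
    t=np.radians(deg);best=None
    for s in (1,-1):
        x=s*np.array([np.cos(t),np.sin(t),0]);z=np.array([0,0,-1.]);R=np.c_[x,np.cross(z,x),z]
        a=Ro.from_matrix(R0.T@R).magnitude()
        if best is None or a<best[0]: best=(a,R)
    return best[1]
def plan(p,deg,n,o=None):
    o=o or ctrl.get_obs(); P=o["tool_pos"];R=Ro.from_rotvec(o["tool_rot"]).as_matrix()
    T=target_R(deg,R); w=Ro.from_matrix(R.T@T).as_rotvec(); p=np.array(p)
    print("at",P.round(4),"t",round(o["t"],2),"rotErr",w.round(3),"dist",np.linalg.norm(p-P).round(4),"F",o["contact_force"].round(1),"open",round(o["opening"],4),"j6",o["q"][5].round(2))
    for i in range(n):
        Ri=R@Ro.from_rotvec(w*i/n).as_matrix()
        print("t",(Ri.T@(p-P)/n*100).round(2),"w",(w/n).round(3))
E
python3 -c "
from plan import *
plan([.508,.270,.16],18,10)"
```

```text
at [0.1676 0.6015 0.2412] t 0.1 rotErr [-0.002 -0.001 -0.586] dist 0.4821 F [-0.4  0.3  0.7] open 0.0853 j6 -0.12
t [-4.17 -2.28  0.82] w [-0.    -0.    -0.059]
t [-4.03 -2.52  0.81] w [-0.    -0.    -0.059]
t [-3.87 -2.75  0.81] w [-0.    -0.    -0.059]
t [-3.71 -2.97  0.81] w [-0.    -0.    -0.059]
t [-3.53 -3.18  0.81] w [-0.    -0.    -0.059]
t [-3.33 -3.39  0.81] w [-0.    -0.    -0.059]
t [-3.13 -3.58  0.81] w [-0.    -0.    -0.059]
t [-2.91 -3.75  0.81] w [-0.    -0.    -0.059]
t [-2.69 -3.92  0.81] w [-0.    -0.    -0.059]
t [-2.46 -4.07  0.81] w [-0.    -0.    -0.059]
```

Emit:
send_rows:
  series:
    - {"tx": -4.2, "ty": -2.3, "tz": 0.8, "wz": -0.06}
    - {"tx": -4.0, "ty": -2.5, "tz": 0.8, "wz": -0.06}
    - {"tx": -3.9, "ty": -2.75, "tz": 0.8, "wz": -0.06}
    - {"tx": -3.7, "ty": -3.0, "tz": 0.8, "wz": -0.06}
    - {"tx": -3.5, "ty": -3.2, "tz": 0.8, "wz": -0.06}
  squeeze: 50

```text
invalid input at $.series[0]: expected keys tx, ty, tz, wx, wy, wz, jaw
```

```bash
python3 -c "
from plan import *
plan([.508,.270,.16],18,5)"
```

```text
at [0.1676 0.6015 0.2412] t 0.1 rotErr [-0.002 -0.001 -0.586] dist 0.4821 F [-0.4  0.3  0.7] open 0.0853 j6 -0.12
t [-8.34 -4.56  1.63] w [-0.    -0.    -0.117]
t [-7.75 -5.5   1.63] w [-0.    -0.    -0.117]
t [-7.05 -6.37  1.63] w [-0.    -0.    -0.117]
t [-6.26 -7.15  1.63] w [-0.    -0.    -0.117]
t [-5.38 -7.83  1.63] w [-0.    -0.    -0.117]
```

Emit:
send_rows:
  series:
    - {"tx": -4.2, "ty": -2.3, "tz": 0.8, "wx": 0, "wy": 0, "wz": -0.06, "jaw": 0}
    - {"tx": -4.0, "ty": -2.5, "tz": 0.8, "wx": 0, "wy": 0, "wz": -0.06, "jaw": 0}
    - {"tx": -3.9, "ty": -2.75, "tz": 0.8, "wx": 0, "wy": 0, "wz": -0.06, "jaw": 0}
    - {"tx": -3.7, "ty": -3.0, "tz": 0.8, "wx": 0, "wy": 0, "wz": -0.06, "jaw": 0}
    - {"tx": -3.5, "ty": -3.2, "tz": 0.8, "wx": 0, "wy": 0, "wz": -0.06, "jaw": 0}
  squeeze: 50

```text
t: 0.72
tool_pos: [0.3407, 0.4332, 0.1981]
tool_rot: [0.07, -3.139, 0.005]
contact_force: [-0.3, 0.3, 0.3]
opening: 0.0854
```

```bash
python3 -c "
from plan import *
plan([.508,.270,.16],18,6)"
```

```text
at [0.3407 0.4332 0.1981] t 0.72 rotErr [-0.003 -0.003 -0.269] dist 0.2368 F [-0.3  0.3  0.3] open 0.0854 j6 -0.85
t [-2.67 -2.84  0.64] w [-0.    -0.    -0.045]
t [-2.53 -2.96  0.64] w [-0.    -0.    -0.045]
t [-2.4  -3.07  0.64] w [-0.    -0.    -0.045]
t [-2.26 -3.17  0.64] w [-0.    -0.    -0.045]
t [-2.11 -3.27  0.64] w [-0.    -0.    -0.045]
t [-1.96 -3.36  0.64] w [-0.    -0.    -0.045]
```

Tracking is good.

Emit:
send_rows:
  series:
    - {"tx": -3.2, "ty": -3.5, "tz": 0.8, "wx": 0, "wy": 0, "wz": -0.06, "jaw": 0}
    - {"tx": -3.0, "ty": -3.6, "tz": 0.8, "wx": 0, "wy": 0, "wz": -0.06, "jaw": 0}
    - {"tx": -2.8, "ty": -3.7, "tz": 0.8, "wx": 0, "wy": 0, "wz": -0.06, "jaw": 0}
    - {"tx": -2.6, "ty": -3.8, "tz": 0.8, "wx": 0, "wy": 0, "wz": -0.06, "jaw": 0}
    - {"tx": -2.1, "ty": -3.9, "tz": 0.6, "wx": 0, "wy": 0, "wz": -0.03, "jaw": 0}

```text
t: 1.35
tool_pos: [0.5103, 0.2658, 0.1564]
tool_rot: [0.506, -3.095, 0.006]
contact_force: [0.8, 0.2, 0.7]
opening: 0.0856
```

```bash
python3 - <<'E'
from plan import *
import cv2
plan([.508,.270,.16],18,1)
ci=ctrl.camera_info("wrist"); print(ci)
cv2.imwrite("pics/w1.png",ctrl.get_image("wrist")[:,:,::-1])
import pickle; pickle.dump(ci,open("ci_w1.pkl","wb"))
E
```

```text
at [0.5103 0.2658 0.1564] t 1.35 rotErr [-0.003 -0.006  0.01 ] dist 0.006 F [0.8 0.2 0.7] open 0.0856 j6 -1.54
t [ 0.09  0.47 -0.36] w [-0.003 -0.006  0.01 ]
{'mtx': array([[417.39295149,   0.        , 313.18994405],
       [  0.        , 417.39295149, 244.77221558],
       [  0.        ,   0.        ,   1.        ]]), 'k1': -0.07147203373994572, 'R': array([[-0.31785695,  0.94813613, -0.00219864],
       [ 0.90132458,  0.30288168,  0.30963961],
       [ 0.29424643,  0.09643941, -0.95085145]]), 't': array([-0.09100989, -0.55409109,  0.12372729])}
```

View pics/w1.png

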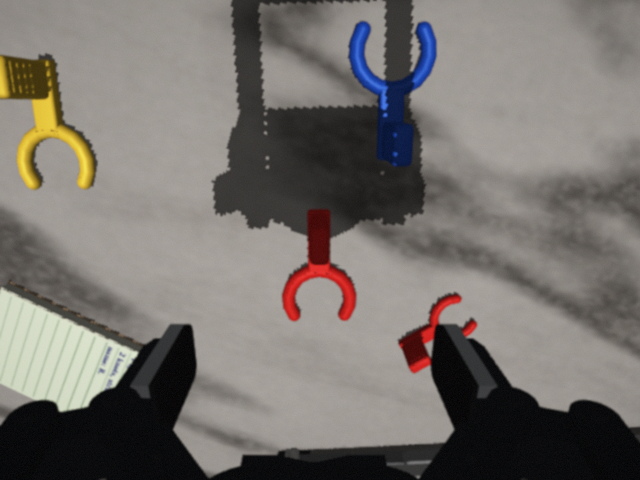

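Wrist picture: the red clip's ring is at (320,292) and its tab at (319,235), close to aligned with the jaws. The small red clip is at (430,340), near the right finger. I'll measure.

```bash
python3 - <<'E'
from m import *
import pickle
ci=pickle.load(open("ci_w1.pkl","rb")); img=cv2.imread("pics/w1.png")[:,:,::-1].copy()
cen,r,P,m,q=clip(img,ci,((0,150,40),(8,255,255)),(320,260))
print("ring",cen.round(4),r.round(4))
d=q-cen;a=np.sort(np.degrees(np.arctan2(d[:,1],d[:,0])));g=np.diff(a);i=g.argmax();print("gap mid",(a[i]+a[i+1])/2,a[i],a[i+1])
for h in(15,18,21):
    t=np.radians(h);R=np.array([[np.cos(t),-np.sin(t)],[np.sin(t),np.cos(t)]])
    L=np.array([[-.067,-.006,.05],[-.067,.006,.05],[-.043,.006,.05],[-.043,-.006,.05]])
    print(h,proj(ci,np.c_[cen+L[:,:2]@R.T,L[:,2]]).round(1).tolist())
ys,xs=np.nonzero(m)
for y in(212,216,220,230,240,250,258): print(y,xs[ys==y].min(),xs[ys==y].max())
print(ys.min(), "smallclip", [ (s.tolist(),cast(ci,c,.005).round(3)) for s,c,_ in comps(img,*RED)])
print("C",-ci["R"].T@ci["t"],"tcp",proj(ci,[.51,.266,.156]))
E
```

```text
ring [0.5608 0.2884] 0.0233
gap mid 19.53389213115498 -25.504588518415076 64.57237278072503
15 [[317.0, 228.4], [337.1, 229.6], [334.0, 267.2], [314.5, 266.1]]
18 [[311.1, 228.7], [331.2, 228.9], [330.4, 266.6], [310.8, 266.4]]
21 [[305.2, 229.3], [325.4, 228.5], [326.7, 266.2], [307.1, 266.9]]
212 308 329
216 308 329
220 308 329
230 308 329
240 309 328
250 309 328
258 309 328
209 smallclip [([283, 209, 73, 112, 2819], array([[0.537, 0.28 , 0.005]])), ([400, 295, 61, 78, 1355], array([[0.566, 0.377, 0.005]])), ([462, 321, 15, 15, 130], array([[0.548, 0.407, 0.005]]))]
C [0.43408148 0.24218162 0.28901472] tcp [[309.73442766 339.58644584]]
```

```bash
python3 -c "
from plan import *
plan([.5086,.2693,.06],19.3,2)"
```

```text
at [0.5131 0.2621 0.1556] t 1.4 rotErr [-0.006 -0.006 -0.016] dist 0.0959 F [ 0.5 -3.9 -0.5] open 0.0854 j6 -1.54
t [0.07 0.45 4.78] w [-0.003 -0.003 -0.008]
t [0.08 0.43 4.78] w [-0.003 -0.003 -0.008]
```

Emit:
send_rows:
  series:
    - {"tx": 0.1, "ty": 0.8, "tz": 2.5, "wx": -0.006, "wy": -0.006, "wz": -0.016, "jaw": 0.4}
    - {"tx": 0, "ty": 0, "tz": 3.5, "wx": 0, "wy": 0, "wz": 0, "jaw": 0.4}
    - {"tx": 0, "ty": 0, "tz": 3.0, "wx": 0, "wy": 0, "wz": 0, "jaw": 0.4}
    - {"tx": 0, "ty": 0, "tz": 0, "wx": 0, "wy": 0, "wz": 0, "jaw": 0.4}

```text
t: 1.9
tool_pos: [0.5098, 0.2673, 0.062]
tool_rot: [0.52, -3.096, 0.001]
contact_force: [-0.6, 0.4, 0.5]
opening: 0.0511
```

```bash
python3 -c "
from plan import *
import cv2
plan([.5086,.2693,.028],19.3,1)
cv2.imwrite('pics/s2.png',cv2.resize(ctrl.get_image('side')[150:300,200:400,::-1],None,fx=4,fy=4))
cv2.imwrite('pics/w2.png',ctrl.get_image('wrist')[:,:,::-1])"
```

```text
at [0.5098 0.2673 0.062 ] t 1.9 rotErr [-0.    -0.002 -0.004] dist 0.0341 F [-0.6  0.4  0.5] open 0.0511 j6 -1.55
t [0.04 0.23 3.4 ] w [-0.    -0.002 -0.004]
```

View pics/s2.png

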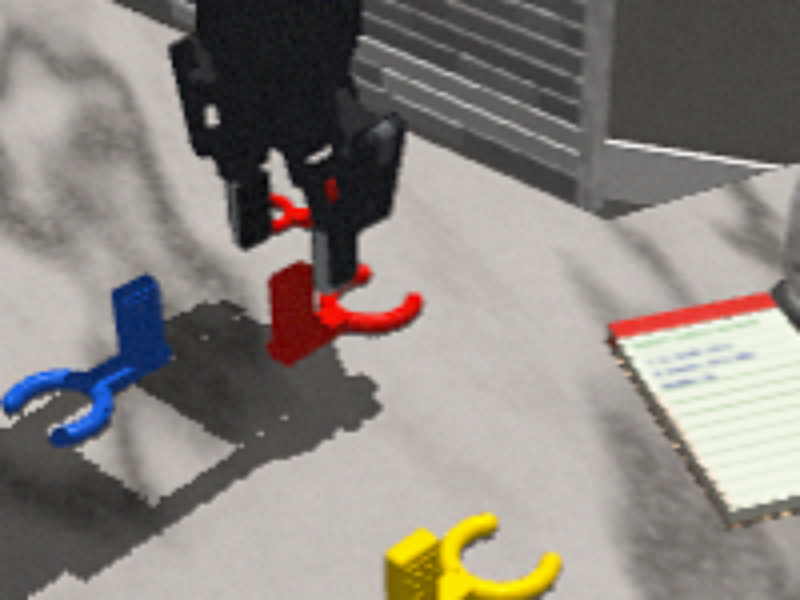

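View pics/w2.png

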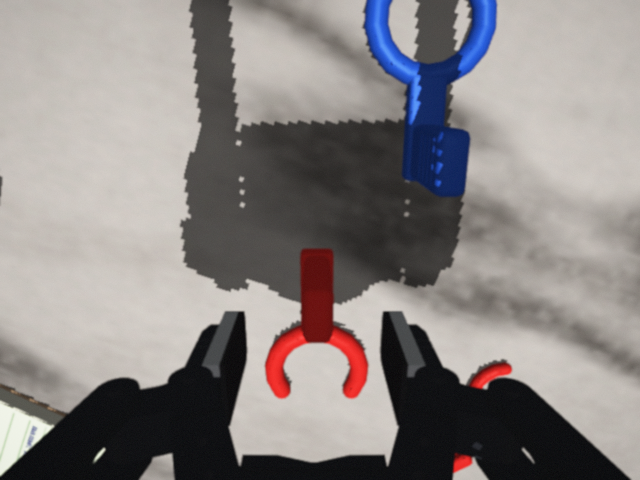

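The wrist view shows the tab (column 317) centred between the pads (243 to 384), and nothing else is in the way. I'll descend and close.

Emit:
send_rows:
  series:
    - {"tx": 0.05, "ty": 0.2, "tz": 1.8, "wx": 0, "wy": 0, "wz": 0, "jaw": 0.4}
    - {"tx": 0, "ty": 0, "tz": 1.6, "wx": 0, "wy": 0, "wz": 0, "jaw": 0.4}
    - {"tx": 0, "ty": 0, "tz": 0, "wx": 0, "wy": 0, "wz": 0, "jaw": 0.4}
  squeeze: 50

```text
t: 2.38
tool_pos: [0.5132, 0.2713, 0.0326]
tool_rot: [-0.519, 3.088, 0.003]
contact_force: [0.1, -0.0, -0.2]
opening: 0.0515
```

```bash
python3 -c "
from plan import *
import cv2
plan([.5086,.2693,.028],19.3,1)"
```

```text
at [0.5132 0.2713 0.0326] t 2.38 rotErr [ 0.     0.01  -0.004] dist 0.0067 F [ 0.1 -0.  -0.2] open 0.0515 j6 -1.55
t [ 0.5  -0.04  0.45] w [ 0.     0.01  -0.004]
```

Emit:
send_rows:
  series:
    - {"tx": 0.5, "ty": 0, "tz": 0.45, "wx": 0, "wy": 0.01, "wz": -0.004, "jaw": 0.4}
    - {"tx": 0, "ty": 0, "tz": 0, "wx": 0, "wy": 0, "wz": 0, "jaw": 0.6}
    - {"tx": 0, "ty": 0, "tz": 0, "wx": 0, "wy": 0, "wz": 0, "jaw": 1}
    - {"tx": 0, "ty": 0, "tz": 0, "wx": 0, "wy": 0, "wz": 0, "jaw": 1}
    - {"tx": 0, "ty": 0, "tz": 0, "wx": 0, "wy": 0, "wz": 0, "jaw": 1}

```text
t: 3.0
tool_pos: [0.509, 0.2698, 0.0288]
tool_rot: [-0.527, 3.096, 0.001]
contact_force: [-0.8, -0.6, -0.7]
opening: 0.0115
```

```bash
python3 -c "
from plan import *
import cv2
plan([.5086,.2693,.028],19.3,1)"
```

```text
at [0.509  0.2698 0.0288] t 3.0 rotErr [0.    0.001 0.001] dist 0.0011 F [-0.8 -0.6 -0.7] open 0.0115 j6 -1.55
t [ 0.05 -0.03  0.08] w [0.    0.001 0.001]
```

Grip is good: opening 11.5 mm. Lifting.

Emit:
send_rows:
  series:
    - {"tx": 0, "ty": 0, "tz": -2.0, "wx": 0, "wy": 0, "wz": 0, "jaw": 1}
    - {"tx": 0, "ty": 0, "tz": -4.0, "wx": 0, "wy": 0, "wz": 0, "jaw": 1}
    - {"tx": 0, "ty": 0, "tz": -4.0, "wx": 0, "wy": 0, "wz": 0, "jaw": 1}
    - {"tx": 0, "ty": 0, "tz": -0.5, "wx": 0, "wy": 0, "wz": 0, "jaw": 1}

```text
t: 3.5
tool_pos: [0.5091, 0.2698, 0.1402]
tool_rot: [-0.527, 3.095, 0.001]
contact_force: [0.4, -0.1, -0.0]
opening: 0.0112
```

```bash
python3 -c "
from plan import *
plan([.536,-.108,.13],19.3,9)"
```

```text
at [0.5091 0.2698 0.1402] t 3.5 rotErr [0.    0.002 0.001] dist 0.3789 F [ 0.4 -0.1 -0. ] open 0.0112 j6 -1.55
t [ 1.11 -4.06  0.11] w [0. 0. 0.]
t [ 1.11 -4.06  0.11] w [0. 0. 0.]
t [ 1.11 -4.06  0.11] w [0. 0. 0.]
t [ 1.11 -4.06  0.11] w [0. 0. 0.]
t [ 1.11 -4.06  0.11] w [0. 0. 0.]
t [ 1.11 -4.06  0.11] w [0. 0. 0.]
t [ 1.11 -4.06  0.11] w [0. 0. 0.]
t [ 1.11 -4.06  0.11] w [0. 0. 0.]
t [ 1.11 -4.06  0.11] w [0. 0. 0.]
```

Emit:
send_rows:
  series:
    - {"tx": 0.6, "ty": -2.5, "tz": 0.1, "wx": 0, "wy": 0, "wz": 0, "jaw": 1}
    - {"tx": 1.1, "ty": -4.1, "tz": 0.1, "wx": 0, "wy": 0, "wz": 0, "jaw": 1}
    - {"tx": 1.1, "ty": -4.1, "tz": 0.1, "wx": 0, "wy": 0, "wz": 0, "jaw": 1}
    - {"tx": 1.1, "ty": -4.1, "tz": 0.1, "wx": 0, "wy": 0, "wz": 0, "jaw": 1}
    - {"tx": 1.1, "ty": -4.1, "tz": 0.1, "wx": 0, "wy": 0, "wz": 0, "jaw": 1}

```text
t: 4.12
tool_pos: [0.5238, 0.0722, 0.1352]
tool_rot: [-0.537, 3.093, 0.002]
contact_force: [0.5, 0.3, -0.2]
opening: 0.0112
```

```bash
python3 -c "
from plan import *
plan([.536,-.108,.13],19.3,5)"
```

```text
at [0.5238 0.0722 0.1352] t 4.12 rotErr [0.001 0.003 0.007] dist 0.1807 F [ 0.5  0.3 -0.2] open 0.0112 j6 -1.92
t [ 0.98 -3.48  0.1 ] w [0.    0.001 0.001]
t [ 0.98 -3.48  0.1 ] w [0.    0.001 0.001]
t [ 0.98 -3.48  0.1 ] w [0.    0.001 0.001]
t [ 0.97 -3.48  0.1 ] w [0.    0.001 0.001]
t [ 0.97 -3.48  0.1 ] w [0.    0.001 0.001]
```

Emit:
send_rows:
  series:
    - {"tx": 1.0, "ty": -4.0, "tz": 0.1, "wx": 0, "wy": 0.001, "wz": 0.002, "jaw": 1}
    - {"tx": 1.0, "ty": -4.0, "tz": 0.1, "wx": 0, "wy": 0.001, "wz": 0.002, "jaw": 1}
    - {"tx": 1.0, "ty": -3.8, "tz": 0.1, "wx": 0, "wy": 0.001, "wz": 0.002, "jaw": 1}
    - {"tx": 1.0, "ty": -3.5, "tz": 0.1, "wx": 0, "wy": 0, "wz": 0.001, "jaw": 1}
    - {"tx": 0.9, "ty": -2.0, "tz": 0.1, "wx": 0, "wy": 0, "wz": 0, "jaw": 1}

```text
t: 4.75
tool_pos: [0.5324, -0.1141, 0.1272]
tool_rot: [0.522, -3.093, -0.004]
contact_force: [-0.3, 0.4, -1.9]
opening: 0.0114
```

```bash
python3 -c "
from plan import *
plan([.536,-.108,.04],19.3,3)"
```

```text
at [ 0.5324 -0.1141  0.1272] t 4.75 rotErr [ 0.003 -0.004 -0.003] dist 0.0874 F [-0.3  0.4 -1.9] open 0.0114 j6 -2.25
t [-0.19  0.14  2.9 ] w [ 0.001 -0.001 -0.001]
t [-0.19  0.15  2.9 ] w [ 0.001 -0.001 -0.001]
t [-0.18  0.15  2.9 ] w [ 0.001 -0.001 -0.001]
```

Emit:
send_rows:
  series:
    - {"tx": -0.3, "ty": 0.5, "tz": 1.5, "wx": 0, "wy": 0, "wz": 0, "jaw": 1}
    - {"tx": -0.2, "ty": 0.2, "tz": 3.0, "wx": 0, "wy": 0, "wz": 0, "jaw": 1}
    - {"tx": 0, "ty": 0, "tz": 3.0, "wx": 0, "wy": 0, "wz": 0, "jaw": 1}
    - {"tx": 0, "ty": 0, "tz": 0, "wx": 0, "wy": 0, "wz": 0, "jaw": 1}

```text
t: 5.25
tool_pos: [0.5322, -0.1036, 0.0468]
tool_rot: [0.519, -3.09, -0.01]
contact_force: [0.4, -0.2, -0.4]
opening: 0.0115
```

```bash
python3 - <<'E'
from plan import *
import cv2,pickle
plan([.536,-.108,.049],19.3,1)
ci=ctrl.camera_info("wrist");pickle.dump(ci,open("ci3.pkl","wb"))
for n in("wrist","side","top"): cv2.imwrite(f"pics/{n}3.png",ctrl.get_image(n)[:,:,::-1])
a=cv2.imread("pics/side3.png")[220:380,320:520];cv2.imwrite("pics/s3c.png",cv2.resize(a,None,fx=4,fy=3.7))
E
```

```text
at [ 0.5322 -0.1036  0.0468] t 5.25 rotErr [ 0.007 -0.007 -0.004] dist 0.0062 F [ 0.4 -0.2 -0.4] open 0.0115 j6 -2.23
t [-0.21 -0.54 -0.22] w [ 0.007 -0.007 -0.004]
```

View pics/wrist3.png

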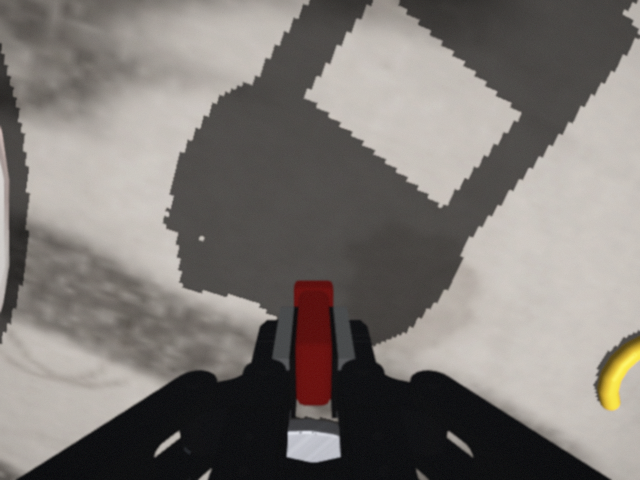

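View pics/s3c.png

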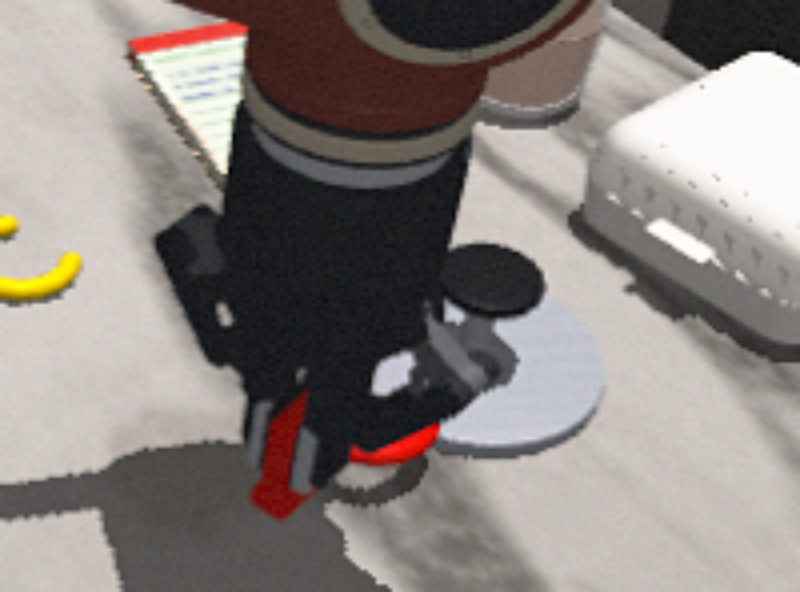

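View pics/top3.png

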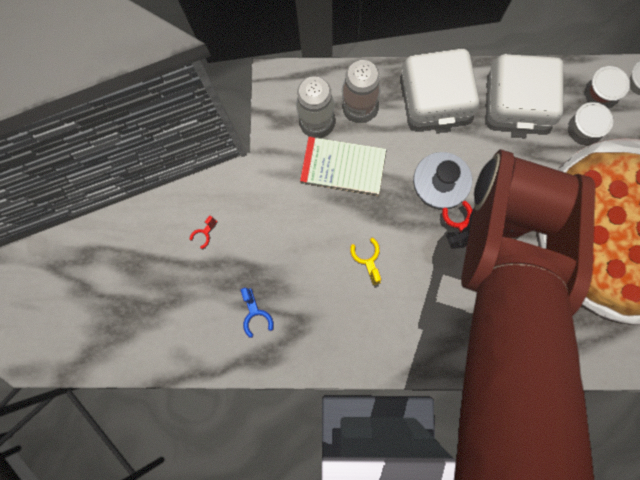

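The top view shows the red ring at (458,215), short of the foot and in line with the post. I'll check the relative offset in that same view, where calibration error cancels.

```bash
python3 - <<'E'
from m import *
from station import ctrl
ci=ctrl.camera_info("top"); img=cv2.imread("pics/top3.png")[:,:,::-1].copy()
c=[x for x in comps(img,*RED,40) if np.hypot(*(x[1]-(458,215)))<30]; print([ (x[0],x[1]) for x in c])
m=max(c,key=lambda x:x[0][4])[2]; ys,xs=np.nonzero(m); P=cast(ci,np.c_[xs,ys],.023)[:,:2]
c,r=circ(P);print(c,r,len(P))
# refine excluding bar
for _ in range(20):
    d=P-c; q=P[(np.abs(np.hypot(*d.T)-.023)<.007)&((d@[.944,.33])/np.hypot(*d.T)>-.75)]; c,r=circ(q)
print("ring",c,r,len(q))
cv2.imwrite("pics/t3c.png",cv2.resize(img[140:260,400:520,::-1],None,fx=5,fy=5,interpolation=cv2.INTER_CUBIC))
E
```

```text
[(array([442, 201,  31,  31, 322], dtype=int32), array([458.35714286, 217.46273292]))]
[ 0.58481331 -0.08810485] 0.023189801808079644 322
ring [ 0.5873139  -0.08728275] 0.02312195465808711 199
```

View pics/t3c.png

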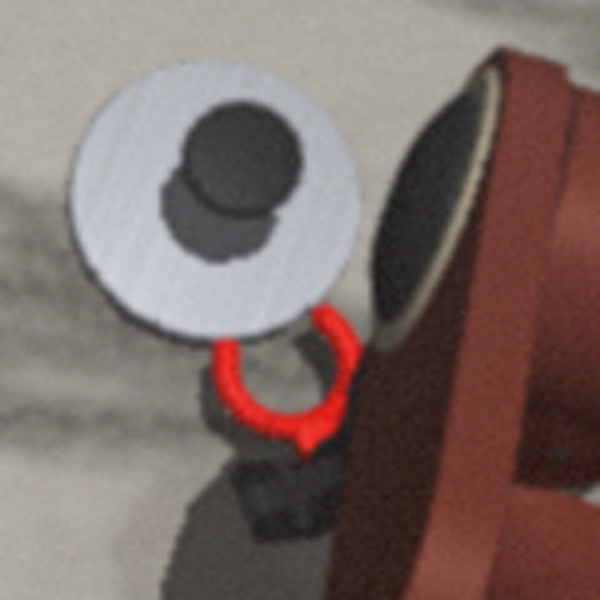

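Emit:
send_rows:
  series:
    - {"tx": -0.5, "ty": -0.25, "tz": -0.3, "wx": 0.007, "wy": -0.007, "wz": -0.004, "jaw": 1}
    - {"tx": -1.5, "ty": 0, "tz": 0, "wx": 0, "wy": 0, "wz": 0, "jaw": 1}
    - {"tx": -1.0, "ty": 0, "tz": 0, "wx": 0, "wy": 0, "wz": 0, "jaw": 1}

```text
t: 5.78
tool_pos: [0.5689, -0.0978, 0.0587]
tool_rot: [-0.523, 3.083, -0.011]
contact_force: [-0.8, 0.5, -1.0]
opening: 0.0116
```

```bash
python3 - <<'E'
from plan import *
import numpy as np
u=np.array([np.cos(np.radians(19.3)),np.sin(np.radians(19.3))])
p=np.array([.5322,-.1036])+[.068,.0213]
print(p)
plan([*p,.049],19.3,3)
E
```

```text
[ 0.6002 -0.0823]
at [ 0.5689 -0.0978  0.0587] t 5.78 rotErr [-0.01   0.013 -0.001] dist 0.0362 F [-0.8  0.5 -1. ] open 0.0116 j6 -2.21
t [-1.15  0.15  0.34] w [-0.003  0.004 -0.   ]
t [-1.15  0.14  0.33] w [-0.003  0.004 -0.   ]
t [-1.15  0.14  0.33] w [-0.003  0.004 -0.   ]
```

Emit:
send_rows:
  series:
    - {"tx": 0, "ty": 0.1, "tz": 0.9, "wx": -0.01, "wy": 0.013, "wz": 0, "jaw": 1}
    - {"tx": 0, "ty": 0, "tz": 0, "wx": 0, "wy": 0, "wz": 0, "jaw": 1}

```text
t: 6.02
tool_pos: [0.57, -0.0964, 0.0494]
tool_rot: [0.527, -3.096, -0.001]
contact_force: [-0.3, -0.1, -1.7]
opening: 0.0114
```

```bash
python3 - <<'E'
from plan import *
plan([.6002,-.0823,.049],19.3,3)
E
```

```text
at [ 0.57   -0.0964  0.0494] t 6.03 rotErr [ 0.001 -0.001  0.   ] dist 0.0334 F [-0.3 -0.1 -1.7] open 0.0114 j6 -2.2
t [-1.11  0.11  0.01] w [ 0. -0.  0.]
t [-1.11  0.11  0.01] w [ 0. -0.  0.]
t [-1.11  0.11  0.01] w [ 0. -0.  0.]
```

Emit:
send_rows:
  series:
    - {"tx": -0.5, "ty": 0.3, "tz": 0, "wx": 0, "wy": 0, "wz": 0, "jaw": 1}
    - {"tx": -1.0, "ty": 0, "tz": 0, "wx": 0, "wy": 0, "wz": 0, "jaw": 1}
    - {"tx": -0.8, "ty": 0, "tz": 0, "wx": 0, "wy": 0, "wz": 0, "jaw": 1}
    - {"tx": 0, "ty": 0, "tz": 0, "wx": 0, "wy": 0, "wz": 0, "jaw": 1}

```text
t: 6.52
tool_pos: [0.5918, -0.0853, 0.0489]
tool_rot: [0.527, -3.096, -0.002]
contact_force: [-0.1, -0.8, -0.2]
opening: 0.0112
```

```bash
python3 - <<'E'
from plan import *
import cv2
plan([.6002,-.0823,.049],19.3,1)
a=ctrl.get_image("top");cv2.imwrite("pics/t4.png",cv2.resize(a[120:260,380:520,::-1],None,fx=4,fy=4,interpolation=cv2.INTER_CUBIC))
a=ctrl.get_image("side");cv2.imwrite("pics/s4.png",cv2.resize(a[250:370,370:510,::-1],None,fx=5,fy=5,interpolation=cv2.INTER_CUBIC))
E
```

```text
at [ 0.5918 -0.0853  0.0489] t 6.53 rotErr [ 0.001 -0.001  0.   ] dist 0.0089 F [-0.1 -0.8 -0.2] open 0.0112 j6 -2.18
t [-0.89  0.   -0.01] w [ 0.001 -0.001  0.   ]
```

View pics/t4.png

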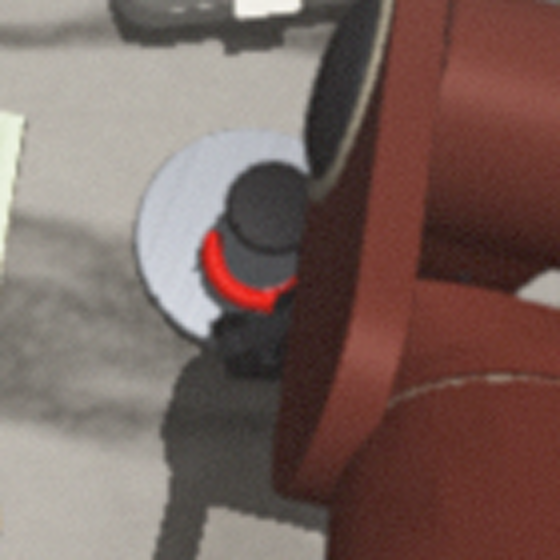

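View pics/s4.png

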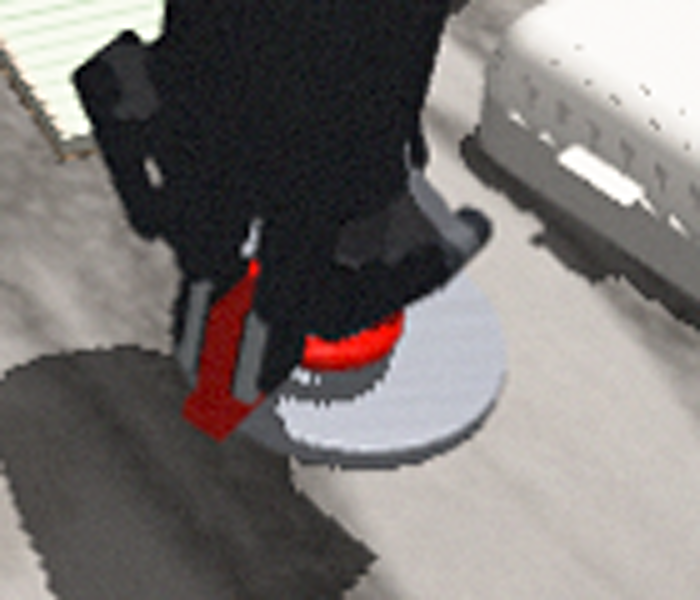

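The ring is under the knob with the post entering it and no contact force. I'll go the last 9 mm, then lower.

Emit:
send_rows:
  series:
    - {"tx": -0.9, "ty": 0, "tz": 0, "wx": 0, "wy": 0, "wz": 0, "jaw": 1}
    - {"tx": 0, "ty": 0, "tz": 0, "wx": 0, "wy": 0, "wz": 0, "jaw": 1}
    - {"tx": 0, "ty": 0, "tz": 0.6, "wx": 0, "wy": 0, "wz": 0, "jaw": 1}
    - {"tx": 0, "ty": 0, "tz": 0.2, "wx": 0, "wy": 0, "wz": 0, "jaw": 1}
    - {"tx": 0, "ty": 0, "tz": 0, "wx": 0, "wy": 0, "wz": 0, "jaw": 1}

```text
t: 7.25
tool_pos: [0.5996, -0.0824, 0.0399]
tool_rot: [0.525, -3.095, -0.002]
contact_force: [0.1, -0.8, -1.0]
opening: 0.0115
```

```bash
python3 - <<'E'
from plan import *
plan([.6002,-.0823,.0388],19.3,1)
E
```

```text
at [ 0.5996 -0.0824  0.0399] t 7.25 rotErr [ 0.002 -0.002 -0.001] dist 0.0012 F [ 0.1 -0.8 -1. ] open 0.0115 j6 -2.17
t [-0.05 -0.01  0.11] w [ 0.002 -0.002 -0.001]
```

Emit:
send_rows:
  series:
    - {"tx": 0, "ty": 0, "tz": 0.1, "wx": 0, "wy": 0, "wz": 0, "jaw": 1}
    - {"tx": 0, "ty": 0, "tz": 0.05, "wx": 0, "wy": 0, "wz": 0, "jaw": 1}

```text
t: 7.5
tool_pos: [0.5996, -0.0824, 0.0385]
tool_rot: [0.525, -3.095, -0.002]
contact_force: [-1.1, 0.0, 2.1]
opening: 0.0112
```

Light upward contact, so the clip is on the foot. Releasing.

Emit:
send_rows:
  series:
    - {"tx": 0, "ty": 0, "tz": 0, "wx": 0, "wy": 0, "wz": 0, "jaw": 0.85}
    - {"tx": 0, "ty": 0, "tz": 0, "wx": 0, "wy": 0, "wz": 0, "jaw": 0.6}
    - {"tx": 0, "ty": 0, "tz": 0, "wx": 0, "wy": 0, "wz": 0, "jaw": 0.5}
    - {"tx": 0, "ty": 0, "tz": 0, "wx": 0, "wy": 0, "wz": 0, "jaw": 0.5}

```text
t: 8.0
tool_pos: [0.6001, -0.0826, 0.0391]
tool_rot: [0.525, -3.096, -0.001]
contact_force: [0.6, -0.2, 0.3]
opening: 0.0422
```

```bash
python3 - <<'E'
from plan import *
import cv2
plan([.6002,-.0823,.0388],19.3,1)
cv2.imwrite("pics/w5.png",ctrl.get_image("wrist")[:,:,::-1])
E
```

```text
at [ 0.6001 -0.0826  0.0391] t 8.0 rotErr [ 0.001 -0.001 -0.001] dist 0.0005 F [ 0.6 -0.2  0.3] open 0.0422 j6 -2.17
t [-0.02  0.03  0.03] w [ 0.001 -0.001 -0.001]
```

View pics/w5.png

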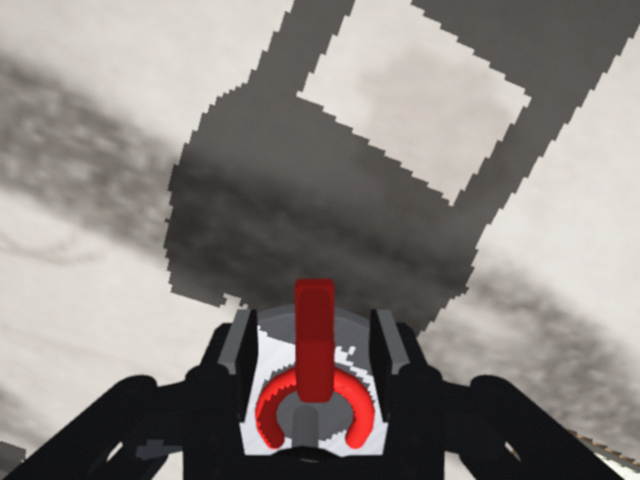

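The wrist view shows the post (305,425) inside the ring and the jaws clear of the tab on both sides. I'll retreat straight up.

Emit:
send_rows:
  series:
    - {"tx": 0, "ty": 0, "tz": -1.5, "wx": 0, "wy": 0, "wz": 0, "jaw": 0.5}
    - {"tx": 0, "ty": 0, "tz": -3.5, "wx": 0, "wy": 0, "wz": 0, "jaw": 0.5}
    - {"tx": 0, "ty": 0, "tz": -4.5, "wx": 0, "wy": 0, "wz": 0, "jaw": 0.5}
    - {"tx": 3.0, "ty": 0, "tz": -4.0, "wx": 0, "wy": 0, "wz": 0, "jaw": 0.5}
    - {"tx": 5.0, "ty": 0, "tz": -2.0, "wx": 0, "wy": 0, "wz": 0, "jaw": 0.5}

```text
t: 8.68
tool_pos: [0.5247, -0.109, 0.2019]
tool_rot: [0.53, -3.095, -0.0]
contact_force: [-0.2, -0.0, -0.4]
opening: 0.0425
```

Emit:
send_rows:
  series:
    - {"tx": 5.0, "ty": -3.0, "tz": 0, "wx": 0, "wy": 0, "wz": 0, "jaw": 0.5}
    - {"tx": 3.0, "ty": -3.0, "tz": 0, "wx": 0, "wy": 0, "wz": 0, "jaw": 0.5}
    - {"tx": 1.0, "ty": -1.0, "tz": 0, "wx": 0, "wy": 0, "wz": 0, "jaw": 0.5}
    - {"tx": 0, "ty": 0, "tz": 0, "wx": 0, "wy": 0, "wz": 0, "jaw": 0.5}

```text
t: 9.18
tool_pos: [0.4619, -0.2082, 0.2105]
tool_rot: [-0.527, 3.088, -0.012]
contact_force: [-0.1, 1.1, 1.6]
opening: 0.043
```

```bash
python3 - <<'E'
from m import *
from station import ctrl
print(ctrl.get_obs()["t"],ctrl.get_obs()["tool_pos"],ctrl.get_obs()["contact_force"])
for n,(x,y,w,h) in (("top",(320,120,200,180)),("side",(270,220,240,180))):
    a=ctrl.get_image(n); ci=ctrl.camera_info(n); cv2.imwrite(f"pics/{n}6.png",cv2.resize(a[y:y+h,x:x+w,::-1],None,fx=3.3,fy=3.3,interpolation=cv2.INTER_CUBIC))
    print([(s.tolist(),c.round(1)) for s,c,m in comps(a,*YEL) if s[1]>100])
    if n=="top":
        cs=[c for s,c,m in comps(a,*RED) if 400<c[0]<500][0]
        print(cs); m=[m for s,c,m in comps(a,*RED) if 400<c[0]<500][0]
        ys,xs=np.nonzero(m);P=cast(ci,np.c_[xs,ys],.015)[:,:2];c=np.array([.654,-.066])
        for _ in range(20):
            d=P-c;q=P[(np.abs(np.hypot(*d.T)-.023)<.008)&((d@[.944,.33])/np.hypot(*d.T)>-.75)];c,r=circ(q)
        print("ring",c,r)
E
```

```text
9.175 [ 0.46187634 -0.20819758  0.21054522] [-0.12856972  1.1135732   1.56218882]
[([350, 238, 31, 47, 455], array([369.1, 261.4]))]
[447.57957245 196.28028504]
ring [ 0.6500719  -0.06384512] 0.022328097509821277
[([295, 278, 45, 35, 661], array([311.3, 294.9]))]
```

View pics/top6.png

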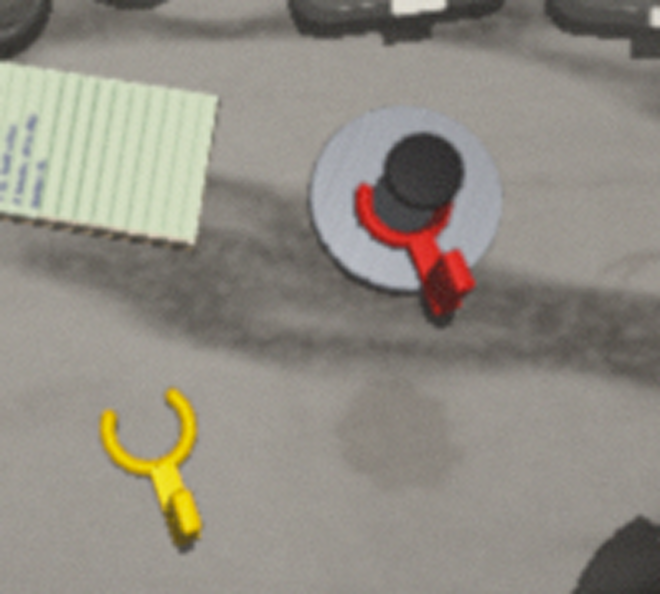

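View pics/side6.png

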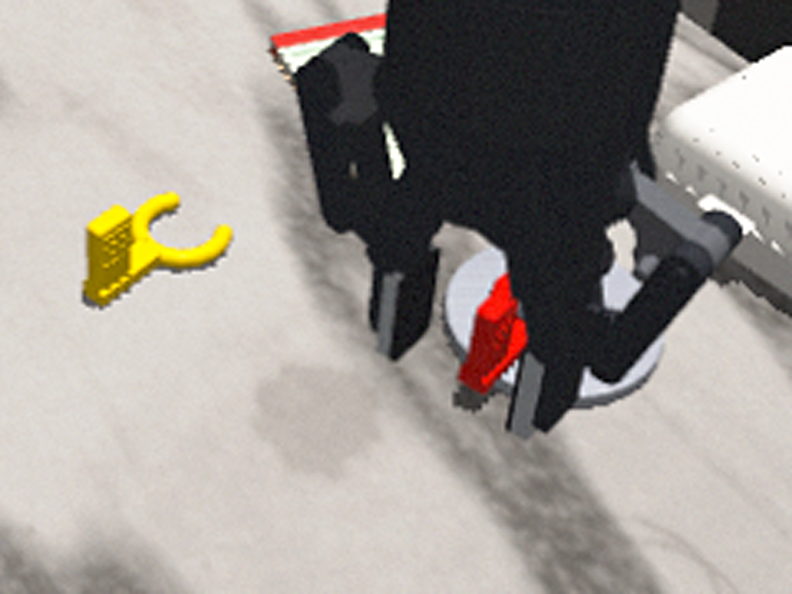

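Emit:
send_rows:
  series:
    - {"tx": 5.0, "ty": -2.0, "tz": -3, "wx": 0, "wy": 0, "wz": 0, "jaw": 0.5}
    - {"tx": 2.0, "ty": -4.0, "tz": -5, "wx": 0, "wy": 0, "wz": 0, "jaw": 0.5}
    - {"tx": 0, "ty": -4.0, "tz": -5, "wx": 0, "wy": 0, "wz": 0, "jaw": 0.5}
    - {"tx": 0, "ty": -4.0, "tz": -2, "wx": 0, "wy": 0, "wz": 0, "jaw": 0.5}
    - {"tx": 0, "ty": 0, "tz": 0, "wx": 0, "wy": 0, "wz": 0, "jaw": 0.5}

```text
t: 9.9
tool_pos: [0.4457, -0.3587, 0.3597]
tool_rot: [-0.551, 3.088, 0.0]
contact_force: [-0.4, 0.2, -0.4]
opening: 0.0427
```

```bash
python3 - <<'E'
import cv2
from station import ctrl
a=ctrl.get_image("side");cv2.imwrite("pics/s7.png",cv2.resize(a[270:360,380:500,::-1],None,fx=6,fy=6,interpolation=cv2.INTER_CUBIC))
E
```

```text
(no output)
```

View pics/s7.png

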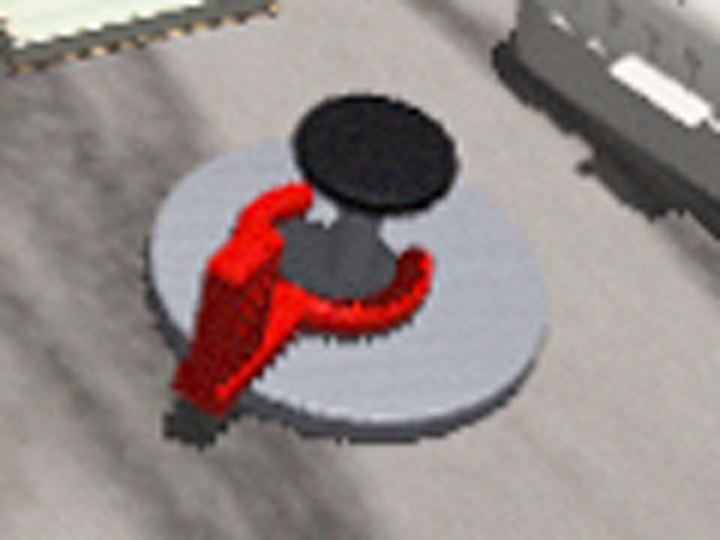

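The side view shows the clip lying flat on the foot with the post inside the ring, tips at (300,195) and (420,260) past the post, and the gripper well away.

```bash
python3 -c "
from station import ctrl
print(ctrl.finish_job())"
```

```text
the job is handed in; nothing more can be done
None
```

I gripped the larger red clip by its tab and slid it gap first under the knob onto the post. I then lowered it flat onto the foot, let go and moved the arm away. The job was handed in at about 10 s.

**Final checks:**
- **Placement:** the top, wrist and side pictures show the clip lying flat with the post inside the ring. The fitted ring centre is about 4 mm from the stand's axis, within the 12 mm of play. That fit is rough because the knob hides part of the ring.
- **Yellow clip:** it is at the same pixels as at the start (centroid within 0.1 px).
- **Forces:** wrist-force readings at the end of each move stayed within about 4 N, and the gripper touches nothing.

One check came out off: partway through the slide the clip rode about 10 mm higher than intended. I brought it back to height and level before going on. No check failed outright.

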